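# Lock the sampler post's adjuster and put the spanners away

## Robot

A 6-joint arm with a two-finger parallel gripper is mounted at the origin on the work surface. World frame = base frame: x ahead of the robot, y to its left, z up, the work surface at z = 0. Lengths are in m, angles in rad, forces in N, time in s.
With the tool pointing down it reaches from about 0.275 to 0.875 m from the base axis. Payload 12.5 kg.
Tool frame: the origin (TCP) lies at the very end of the fingers, on their centre line; the grasp point (between the pads) lies 19 mm behind it; z points along the fingers, y is the line along which they close (so a half turn about z gives the same grasp; the last joint's range is limited). The gripper opens to 85 mm and grips with 20 to 120 N. Pads are 22 mm wide; open, the fingers measure 114 mm over their backs; the gripper's body (76 mm by 85 mm) begins 54 mm behind the grasp point. The pads swing forward as they close: fully open they stand 13 mm farther back than shut.
Start: joints at [1.171, 0.351, 1.652, -0, 1.139, -0.085], TCP at [0.17, 0.523, 0.231] pointing down, gripper open.
Joint ranges: [-2.75, 2.75], [-0.79, 2.1], [0.01, 2.65], [-1.57, 4.71], [0.07, 3.14], [-2.87, 2.87]. Speed limits (rad/s): [2.22, 2.22, 2.79, 3.14, 3.14, 3.14].

## Interface

Orientations are given as a unit quaternion [w, x, y, z].
In Python, from plant import reach, servo_line, move_j, set_gripper, sleep, ik, get_obs, get_image, PlanningError, job_done, outline_of gives the robot as it stands. Calls block until the motion is done:
- reach(position, orientation): joint-space move of the TCP to a pose.
- servo_line(position, ori=None, vel=0.15, f_stop=None): straight line of the TCP; ori=None keeps the orientation; vel is the mean speed in m/s. With f_stop (N) it stops when the force on the tool has changed by that much, and returns True; else False.
- move_j(angles): joint-space move.
- set_gripper(opening): finger opening in m; the grip force is fixed at half the most; returns when the fingers have stopped.
- sleep(seconds).
- ik(position, orientation): joint angles nearest the present ones, or None.
- get_obs(): the state.
- get_image(name): name is "side" or "top"; returns a dict with "frame" (400x640x3 uint8, red, green, blue), "fov_y" (degrees; the focal length in pixels is half the picture's height over the tangent of half this angle, whatever the lens; pixels are square), "cx", "cy" (the principal point, pixels), "origin" and "rotation" of the camera in the world. Camera axes: x right, y down, z forward; pixel columns grow to the right and rows downward; lengths in m; the calibration is good to about 2 mm. A picture is of the moment at which its call begins. There is no depth.
A pose or a line that the arm cannot do raises PlanningError and nothing moves.
- job_done(): hands the job in; it is judged then, once.
Trained networks look in the newest picture that a camera, given by its name, has taken for a name from the list of things; names that differ only in an ending like _2 or _b are one class to them, and where a whole thing is asked for, a point or a joint stands for the part that bears it (a point fixed in the world has none). Each returns a list of dicts, best first, with "conf" (0 to 1); they miss things now and then, are a little off and sometimes report something else, mostly with a low value. They report only what shows in the picture. A call takes as long as a camera call. They do not tell look-alikes from the thing itself.
- outline_of(target, camera): "mask" (400x640 bool, what is visible of it) and "box" ([left, top, width, height] in pixels, round what is visible of it).
The state is a dict: "time_s": time; "joint_pos": joint angles; "dq": joint speeds; "tau": joint torques, N m; "eef_pos": TCP position; "orientation": TCP orientation; "contact_force": force on the tool from outside, world axes, zero at the start; "wrist_torque": the same for the moment, N m; "finger_gap": finger opening in m; "grip_force": force on a finger pad.
Only numpy, scipy, OpenCV 4.12 (cv2) and the standard library are available. Lean on these libraries where they do the work, as an engineer would, in place of code of your own. Each camera call takes 0.05 s, during which the arm holds its last target. There are 200 camera calls.

## Task

Lock the adjuster of the white mounting post: slide a long spanner fully onto its flats with the handle resting between the two pins so that the adjuster cannot turn, then tighten the hexagon locknut above it clockwise until it stops. Afterwards put every spanner into the tray, lying flat and lengthwise side by side, the long ones in the long row and the short ones in the short row. Do not let the adjuster turn with the nut, and leave everything else on the bench where it is.

Things in the scene. Friction and masses are not known exactly. Their poses are not given: they have to be found in the camera images.
- long1: long steel open-ended spanner, 190 x 12 mm thick, 0.3 kg; origin (its balance point) at mid length and mid thickness, x to the open jaw, z normal to its faces. Handle 20 mm wide from x = -95 to +38 mm; head 56 mm wide from there to the tips at +95; mouth 37.5 mm wide, throat at x = +55, flared tips. Starts flat on the table. Always present.
- long2: second long steel open-ended spanner, 190 x 12 mm thick, 0.3 kg; origin (its balance point) at mid length and mid thickness, x to the open jaw, z normal to its faces. Handle 20 mm wide from x = -95 to +38 mm; head 56 mm wide from there to the tips at +95; mouth 37.5 mm wide, throat at x = +55, flared tips. Starts flat on the table. May be absent.
- long1_jaw (a point): centre of the jaw of long1, 75 mm from its origin along its x, at mid thickness: it lies on the post's axis when the spanner is fully home on the flats (20 mm from the throat).
- long2_jaw (a point): the same point of long2.
- short1: short steel spanner of the same shape, 125 x 12 mm thick, 0.18 kg, mouth 22 mm (too small for the adjuster); origin (its balance point) at mid length and mid thickness, x to the jaw, z normal to its faces. Handle 18 mm wide from x = -62 to +22 mm, head 40 mm wide from there to +62. Starts flat on the table. May be absent.
- short2: short steel spanner of the same shape, 125 x 12 mm thick, 0.18 kg, mouth 22 mm (too small for the adjuster); origin (its balance point) at mid length and mid thickness, x to the jaw, z normal to its faces. Handle 18 mm wide from x = -62 to +22 mm, head 40 mm wide from there to +62. Starts flat on the table. May be absent.
- short3: short steel spanner of the same shape, 125 x 12 mm thick, 0.18 kg, mouth 22 mm (too small for the adjuster); origin (its balance point) at mid length and mid thickness, x to the jaw, z normal to its faces. Handle 18 mm wide from x = -62 to +22 mm, head 40 mm wide from there to +62. Starts flat on the table. May be absent.
- post: white mounting post fixed to the table; origin on the table at the post's vertical axis, z up. Base plate 60 mm wide (y), 10 mm high, from x = -185 to +50 mm; round pedestal 62 mm across with a 60 mm wide ledge in front of it from x = -52 mm, tops at 40 mm. A long spanner pushed along the post's +x onto the flats lies on them and the rest block, underside at 40 mm, handle towards the post's -x.
- fork (a point): mid between the fork pins, on top of the rest block, at x = -155 mm of the post, 40 mm above the table; axes as the post's. Block 26 mm (x) by 60 mm. Two upright steel pins, 12 mm thick and 22 mm tall, at y = +19 and -19 mm, 26 mm clear between them: a handle lying between them cannot turn.
- flats (a point): on the post's axis, 46 mm above the table, mid thickness of a spanner on the flats; turns with the adjuster, axes as the post's when it reads 0. The adjuster's two flats are 34 mm apart, face y and -y, are 28 mm long in x, and run from 40 to 62 mm above the table; along x it measures 40 mm, with 22 mm wide noses.
- adjuster (a joint): turn of the inner threaded adjuster in the post, rad, grows clockwise from above, starts near 0. It turns easily (0.1 N m); with a spanner on it has about 0.15 rad of play. Its threaded end, 17 to 19 mm thick, stands up through the locknut to 110 mm above the table.
- locknut (a joint): turn of the steel hexagon locknut relative to the adjuster, rad, grows clockwise from above (tightening); starts at 0 to 0.5, tight against its hard stop at 2.0. It drags on the adjuster with 0.4 N m: an adjuster that is not held turns with it and the nut does not tighten. It stays at its height.
- nut_top (a point): centre of the locknut's top face, 90 mm above the table, turning with the nut. The nut is 26 mm high (64 to 90 mm above the table), 42 mm across flats, 48.5 mm across corners; its x axis is normal to one pair of flats, the others lie at 60 degree steps.
- tray: flat grey spanner tray fixed to the table, 212 mm (x) by 373 mm (y), origin at the centre of its underside; floor 5 mm thick, rims and the rib between the rows 6 mm thick and 15 mm high over the table. Two rows, each 200 mm wide along x; spanners lie in them with their length along the tray's y, jaw either way.
- long_row (a point): centre of the floor of the long row, 75.5 mm from the tray's origin along the tray's y; inside it is 210 mm long in y (for 190 mm spanners) and 200 mm in x; axes as the tray's.
- short_row (a point): centre of the floor of the short row, 108 mm from the tray's origin along the tray's -y; inside it is 145 mm long in y (for 125 mm spanners) and 200 mm in x; axes as the tray's.
- solvent: amber bottle, 66 mm across, 150 mm tall; bystander, leave it where it is. Origin at its underside centre.
- jar: jar, 56 mm across, 65 mm tall; bystander, leave it where it is. Origin at its underside centre.
- beaker: beaker, 72 mm across, 80 mm tall; bystander, leave it where it is. Origin at its underside centre.
- septa_box: cardboard box 70 x 110 x 35 mm; bystander, leave it where it is. Origin at its underside centre.
- driver: screwdriver 170 mm long; bystander, leave it where it is. Origin at its underside near mid length.
- tin: round aluminium tin, 52 mm across, 25 mm tall; bystander, leave it where it is. Origin at its underside centre.
- cap: white round cap, 56 mm across, 22 mm tall; bystander, leave it where it is. Origin at its underside centre.
Not all that is in view belongs to the job. What is shaped like the long1 but orange or red is not meant.

How it is judged:
On the way, in this order (a step that is already met when the one before it is completed fails the run):
1. a long spanner lies fully home on the adjuster's flats, handle between the pins (((horizontal distance between long1_jaw and flats below 0.01 m and z of long1_jaw in the frame of post between 0.04 and 0.056 m and angle between the x axis of long1 and the x axis of post, either way round below 0.12 rad) or (horizontal distance between long2_jaw and flats below 0.01 m and z of long2_jaw in the frame of post between 0.04 and 0.056 m and angle between the x axis of long2 and the x axis of post, either way round below 0.12 rad)) and value of joint adjuster between -0.3 and 0.3 rad), for 0.3 s.
2. the locknut is turned tight while a long spanner still holds the adjuster (all of step 1 and value of joint locknut above 1.85 rad), for 0.2 s.
At the end, for the whole second after the job is handed in: The locknut is tight (joint above 1.85 of 2.0 rad) and the adjuster is within 0.3 rad of 0; every spanner present lies flat on the floor of the row of its length, lengthwise within 0.3 rad, at rest (value of joint locknut above 1.85 rad and value of joint adjuster between -0.3 and 0.3 rad and x of long1 in the frame of long_row between -0.095 and 0.095 m and y of long1 in the frame of long_row between -0.02 and 0.02 m and z of long1 in the frame of long_row between 0.002 and 0.01 m and angle between the z axis of each of long1, long2, short1, short2, short3 and the z axis of tray, either way round below 0.08 rad and angle between the x axis of each of long1, long2, short1, short2, short3 and the y axis of tray, either way round below 0.3 rad and linear speed of each of long1, long2, short1, short2, short3 below 0.02 m/s and x of long2 in the frame of long_row between -0.095 and 0.095 m and y of long2 in the frame of long_row between -0.02 and 0.02 m and z of long2 in the frame of long_row between 0.002 and 0.01 m and x of short1 in the frame of short_row between -0.095 and 0.095 m and y of short1 in the frame of short_row between -0.02 and 0.02 m and z of short1 in the frame of short_row between 0.002 and 0.01 m and x of short2 in the frame of short_row between -0.095 and 0.095 m and y of short2 in the frame of short_row between -0.02 and 0.02 m and z of short2 in the frame of short_row between 0.002 and 0.01 m and x of short3 in the frame of short_row between -0.095 and 0.095 m and y of short3 in the frame of short_row between -0.02 and 0.02 m and z of short3 in the frame of short_row between 0.002 and 0.01 m); the robot touches nothing.
It fails at once if the adjuster turns more than 0.45 rad either way (value of joint adjuster above 0.45 rad or value of joint adjuster below -0.45 rad).
It fails at once if a bystander is moved more than 6 cm (distance of any of solvent, jar, beaker, septa_box, driver, tin, cap from where it was at the start of the episode above 0.06 m).
Of long2, short1, short2, short3 only 2 to 4 are there at a start; the rules pass over those that are not, and their reading is None.
At some moment in a run one of short1, short2, short3 may be knocked a few centimetres aside while the robot is not near it.
Once in a run the grip may slacken for a moment while it holds something.
It also fails if it takes over 210 s, if anything falls off the work surface, if the arm or the gripper's body presses on something with over 40 N, if the wrist force passes 120 N, or if a joint passes its speed limit or range.

## Working session

There is one attempt and no reset: what is moved stays moved. The work goes in short steps, each a Python script; the robot and the scene stay as the last script left them, time stands still between calls to the robot, and variables do not carry over. Pictures are saved under pics/ and viewed, at most 14 in all, crops included, and the job is handed in when it is done.

```bash
ls; mkdir -p pics; cat > h.py <<'E'
import numpy as np, cv2
from plant import *
def snap(cam,name=None):
    im=get_image(cam)
    if name: cv2.imwrite(f'pics/{name}.png',cv2.cvtColor(im['frame'],cv2.COLOR_RGB2BGR))
    return im
def w2p(im,P):
    f=200/np.tan(np.radians(im['fov_y'])/2)
    c=(np.atleast_2d(P)-im['origin'])@np.array(im['rotation'])
    return np.c_[im['cx']+f*c[:,0]/c[:,2], im['cy']+f*c[:,1]/c[:,2]]
def p2w(im,uv,z):
    f=200/np.tan(np.radians(im['fov_y'])/2); uv=np.atleast_2d(uv)
    d=np.c_[(uv[:,0]-im['cx'])/f,(uv[:,1]-im['cy'])/f,np.ones(len(uv))]@np.array(im['rotation']).T
    o=np.array(im['origin']); return o+d*((z-o[2])/d[:,2])[:,None]
E
python3 - <<'E'
from h import *
for c in ['top','side']:
    im=snap(c,c+'0'); print(c,im['fov_y'],im['cx'],im['cy'],np.round(im['origin'],3),np.round(im['rotation'],3).tolist(), im['frame'].shape)
    for t in ['long1','short1','post','tray','locknut','solvent','jar','beaker','septa_box','driver','tin','cap']:
        for d in outline_of(t,c):
            ys,xs=np.nonzero(d['mask']); 
            if len(xs): print(t,round(d['conf'],2),d['box'],[round(xs.mean()),round(ys.mean())],np.round(p2w(im,[xs.mean(),ys.mean()],0.012)[0][:2],3))
print(get_obs())
E
```

```text
pics
top 49.17292930495657 315.7799166444114 192.61786356877508 [ 0.296 -0.042  1.489] [-0.053, 0.705, -0.705, 0.056] (400, 640, 3)Traceback (most recent call last):
  File "<stdin>", line 7, in <module>
  File "h.py", line 13, in p2w
    d=np.c_[(uv[:,0]-im['cx'])/f,(uv[:,1]-im['cy'])/f,np.ones(len(uv))]@np.array(im['rotation']).T
      ~~~~~~~~~~~~~~~~~~~~~~~~~~~~~~~~~~~~~~~~~~~~~~~~~~~~~~~~~~~~~~~~~^~~~~~~~~~~~~~~~~~~~~~~~~~~
ValueError: matmul: Input operand 1 has a mismatch in its core dimension 0, with gufunc signature (n?,k),(k,m?)->(n?,m?) (size 4 is different from 3)
```

```bash
sed -i "s/np.array(im\['rotation'\])/R(im)/g; s/^def snap/from scipy.spatial.transform import Rotation\ndef R(im):\n    q=np.array(im['rotation']); return Rotation.from_quat(q[[1,2,3,0]]).as_matrix()\ndef snap/" h.py
python3 - <<'E'
from h import *
for c in ['top','side']:
    im=snap(c,c+'0'); print(c,im.keys(),im['fov_y'],im['cx'],im['cy'],np.round(im['origin'],3),np.round(R(im),3).tolist())
    for t in ['long1','short1','post','tray','locknut','solvent','jar','beaker','septa_box','driver','tin','cap']:
        for d in outline_of(t,c):
            ys,xs=np.nonzero(d['mask']); 
            if len(xs): print(t,round(d['conf'],2),d['box'],[round(xs.mean()),round(ys.mean())],np.round(p2w(im,[xs.mean(),ys.mean()],0.012)[0][:2],3))
print(get_obs())
E
```

```text
top dict_keys(['frame', 'fov_y', 'cx', 'cy', 'origin', 'rotation']) 49.17292930495657 315.7799166444114 192.61786356877508 [ 0.296 -0.042  1.489] [[0.0, -0.988, 0.153], [-1.0, -0.001, -0.004], [0.004, -0.153, -0.988]]
long1 0.85 [392.2, 208.1, 59.0, 15.9] [425, 215] [ 0.448 -0.419]
long1 0.82 [415.7, 142.2, 17.6, 50.2] [424, 168] [ 0.61  -0.424]
long1 0.75 [286.1, 204.1, 54.9, 19.8] [309, 216] [ 0.446 -0.027]
long1 0.69 [398.1, 264.7, 39.7, 50.8] [419, 290] [ 0.199 -0.389]
long1 0.31 [280.4, 107.8, 19.8, 17.3] [288, 117] [0.794 0.05 ]
short1 0.6 [294.0, 154.7, 36.4, 13.0] [311, 160] [ 0.64  -0.032]
short1 0.59 [293.3, 178.5, 36.4, 15.0] [309, 186] [ 0.547 -0.025]
post 0.96 [358.3, 152.3, 24.2, 65.3] [369, 184] [ 0.554 -0.231]
post 0.3 [162.0, 147.9, 113.4, 70.6] [218, 183] [0.557 0.287]
tray 0.72 [356.9, 152.2, 22.6, 67.2] [369, 184] [ 0.554 -0.23 ]
tray 0.58 [289.5, 155.0, 39.5, 11.2] [309, 160] [ 0.641 -0.025]
tray 0.34 [281.3, 108.4, 19.0, 15.0] [288, 117] [0.793 0.051]
tray 0.25 [293.2, 208.0, 45.5, 15.4] [312, 215] [ 0.446 -0.037]
locknut 0.6 [365.4, 160.3, 8.4, 6.9] [369, 163] 
[... 2566 characters left out ...]
time_s': 1.4, 'joint_pos': array([ 1.17141317e+00,  3.50704188e-01,  1.65181147e+00, -1.18787621e-06,
        1.13909808e+00, -8.45973869e-02]), 'dq': array([ 0.00033305,  0.00051681,  0.00111766,  0.00099214, -0.00114576,
        0.00027418]), 'tau': array([-5.90864038e-04, -5.06025946e+01, -2.91643506e+01, -1.44149690e-04,
        7.38926046e-04,  4.07233181e-07]), 'eef_pos': array([0.17025408, 0.52296491, 0.2312829 ]), 'orientation': array([-2.00281784e-06,  1.56743610e-01,  9.87639327e-01, -1.03653607e-05]), 'contact_force': array([-0.81121604,  0.02826403,  0.48760621]), 'wrist_torque': array([-0.00487585, -0.00657193, -0.00195418]), 'grip_force': 0.0, 'finger_gap': 0.08544558628622442}
```

View pics/top0.png

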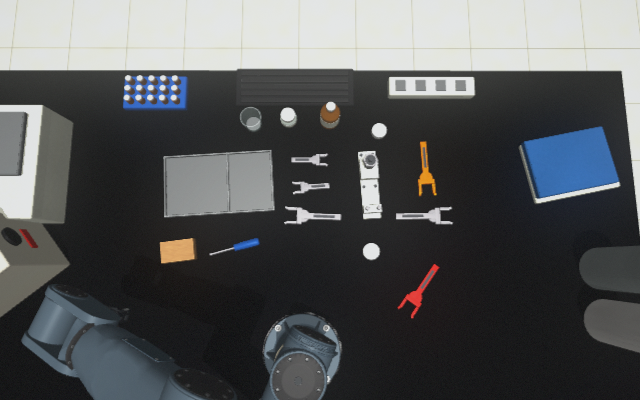

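View pics/side0.png

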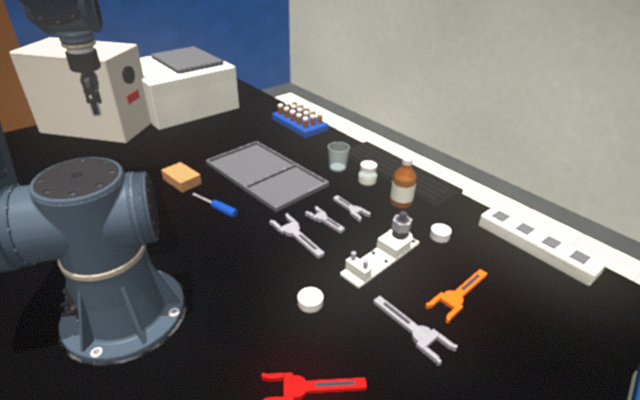

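Steel long spanners: (309,216) with its jaw to the left and (424,215) with its jaw to the right. Steel shorts: (311,160) and (311,187). The orange one at (424,168) and the red one at (419,290) are decoys. The post is at (369,184) with its nut at the far end, and the tray is at (218,183) with the long row on the left. Next I fit the models to both pictures.

```bash
cat > fit.py <<'E'
from h import *
from scipy.optimize import minimize
S=4
def box(x0,x1,y0,y1,z0,z1): return np.array([[x,y,z] for x in(x0,x1) for y in(y0,y1) for z in(z0,z1)])
def cyl(x,y,r,z0,z1):
    a=np.linspace(0,2*np.pi,40,endpoint=False); return np.vstack([np.c_[x+r*np.cos(a),y+r*np.sin(a),0*a+z] for z in(z0,z1)])
def spanner(L,z0=0):
    h,xh,w,hw,m,t=(.095,.038,.010,.028,.01875,.055) if L else (.0625,.022,.009,.020,.011,.034)
    return [box(-h,xh,-w,w,z0,z0+.012),box(xh,t,-hw,hw,z0,z0+.012),box(t,h,m,hw,z0,z0+.012),box(t,h,-hw,-m,z0,z0+.012)]
POST=[box(-.185,.05,-.03,.03,0,.01),cyl(0,0,.031,0,.04),box(-.052,0,-.03,.03,0,.04),box(-.168,-.142,-.03,.03,0,.04),
 cyl(-.155,.019,.006,.04,.062),cyl(-.155,-.019,.006,.04,.062),cyl(0,0,.023,.064,.09),cyl(0,0,.009,.09,.11)]
TRAY=[box(-.106,.106,-.1865,.1865,0,.015)]
def trans(P,p):
    c,s=np.cos(p[2]),np.sin(p[2]); return np.c_[p[0]+c*P[:,0]-s*P[:,1],p[1]+s*P[:,0]+c*P[:,1],P[:,2]]
def render(im,parts,p,roi):
    m=np.zeros(((roi[3]-roi[1])*S,(roi[2]-roi[0])*S),np.uint8)
    for P in parts:
        uv=(w2p(im,trans(P,p))-[roi[0]-.5,roi[1]-.5])*S
        cv2.fillConvexPoly(m,cv2.convexHull((uv*16).astype(np.int32)),255,shift=4)
    return cv2.GaussianBlur(m,(0,0),S*.8).astype(float)/255
def obs(im,kind):
    f=im['frame'].astype(np.float32); hi=f.max(2); sat=(hi-f.min(2))
    t={'steel':80,'post':80,'tray':60}[kind]
    soft=np.clip((hi-t*.5)/t,0,1)*(sat<45); 
    b=(soft>.5).astype(np.uint8); cs,_=cv2.findContours(b,cv2.RETR_EXTERNAL,cv2.CHAIN_APPROX_NONE)
    fill=np.zeros_like(b); cv2.drawContours(fill,cs,-1,1,-1); return np.maximum(soft,cv2.erode(fill,np.ones((3,3),np.uint8)))
def fit(ims,parts,kind,p0,steps=(.012,.012,.12)):
    D=[]
    for im in ims:
        uv=w2p(im,np.vstack([trans(P,p0) for P in parts])); a=np.floor(uv.min(0)-9).astype(int).clip(0); b=np.ceil(uv.max(0)+9).astype(int)
        b=np.minimum(b,[640,400]); roi=[*a,*b]; o=obs(im,kind)[roi[1]:roi[3],roi[0]:roi[2]]
        o=cv2.resize(o.astype(np.float32),None,fx=S,fy=S,interpolation=cv2.INTER_LINEAR); D.append((im,roi,o))
    cost=lambda p:sum(((render(im,parts,p,r)-o)**2).mean()/o.mean() for im,r,o in D)
    best=None
    for k in (0,1):
        st=np.array(steps)*(1 if k==0 else .25); x0=p0 if best is None else best.x
        sim=np.vstack([x0]+[np.array(x0)+st*np.eye(3)[i] for i in range(3)])
        best=minimize(cost,x0,method='Nelder-Mead',options=dict(initial_simplex=sim,xatol=1e-4,fatol=1e-6,maxiter=150))
    return np.round(best.x,4),round(best.fun,3)
E
cat > m1.py <<'E'
from fit import *
ims=[snap('top'),snap('side')]
J=[('longA',spanner(1),'steel',(.446,-.03,np.pi/2)),('longB',spanner(1),'steel',(.447,-.425,-np.pi/2)),
('shortC',spanner(0),'steel',(.64,-.034,-np.pi/2)),('shortD',spanner(0),'steel',(.546,-.028,np.pi/2)),
('post',POST,'post',(.627,-.232,0)),('tray',TRAY,'tray',(.555,.28,0))]
import sys
for n,pt,k,p0 in J:
    print(n,*[fit(i,pt,k,p0) for i in ([ims[0]],[ims[1]],ims)])
    for i,im in enumerate(ims):
        p=fit(ims,pt,k,p0)[0]
        for P in pt:
            h=cv2.convexHull(w2p(im,trans(P,p)).astype(np.float32)*2+1).astype(int); cv2.polylines(im.setdefault('big',cv2.resize(im['frame'],None,fx=2,fy=2)[:,:,::-1].copy()),[h],True,(0,0,255) if n!='post' else (0,200,0),1)
cv2.imwrite('pics/o_top.png',ims[0]['big'][280:480,300:1000]); cv2.imwrite('pics/o_side.png',ims[1]['big'][260:760,300:1000])
E
python3 m1.py
```

```text
longA (array([ 0.446 , -0.0382,  1.5348]), np.float64(0.094)) (array([ 0.4499, -0.0334,  1.5369]), np.float64(0.322)) (array([ 0.4468, -0.0379,  1.5379]), np.float64(0.457))
longB (array([ 0.447 , -0.4146, -1.5542]), np.float64(0.057)) (array([ 0.4505, -0.4108, -1.5529]), np.float64(0.059)) (array([ 0.4484, -0.4122, -1.5521]), np.float64(0.178))
shortC (array([ 0.6426, -0.0245, -1.5663]), np.float64(0.041)) (array([ 0.6468, -0.0195, -1.5646]), np.float64(0.275)) (array([ 0.643 , -0.0236, -1.5678]), np.float64(0.345))
shortD (array([ 0.5476, -0.0306,  1.6375]), np.float64(0.038)) (array([ 0.5518, -0.0253,  1.6362]), np.float64(0.402)) (array([ 0.5482, -0.0296,  1.6373]), np.float64(0.477))
post (array([ 0.6229, -0.2275,  0.0666]), np.float64(0.008)) (array([ 0.6257, -0.2235,  0.0606]), np.float64(0.175)) (array([ 0.6233, -0.2264,  0.0661]), np.float64(0.2))
tray (array([0.5593, 0.2864, 0.064 ]), np.float64(0.014)) (array([0.5636, 0.2925, 0.0667]), np.float64(0.193)) (array([0.5606, 0.2879, 0.0702]), np.float64(0.218))
```

View pics/o_top.png

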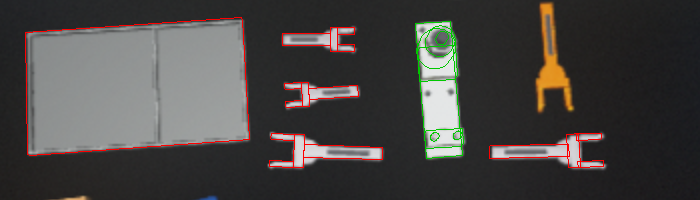

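View pics/o_side.png

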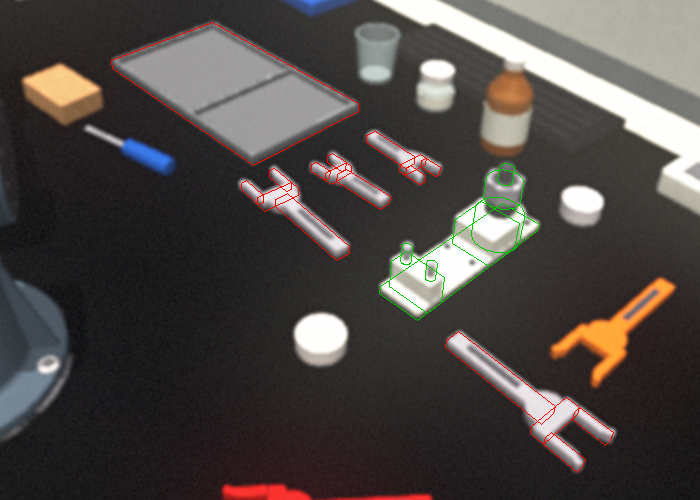

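The overlays match both pictures. The side camera reads about 4 mm further in x and y than the top one, consistently. I'll grasp long A with the averaged offset, then calibrate on the held spanner.

```bash
cat >> h.py <<'E'
def down(psi): return [0,np.cos(psi/2),np.sin(psi/2),0]
def best_psi(x,y,psi):
    "pick psi mod pi so that q6=q1+pi/2-psi is mid range"
    q1=np.arctan2(y,x); c=[psi+k*np.pi for k in range(-3,4)]; return min(c,key=lambda s:abs(q1+np.pi/2-s))
def pick(x,y,yaw,hover=.12,z=.002):
    psi=best_psi(x,y,yaw); set_gripper(.05)
    reach([x,y,hover],down(psi)); st=servo_line([x,y,z],f_stop=12)
    set_gripper(0); o=get_obs(); print('picked',st,np.round(o['eef_pos'],4),round(o['finger_gap'],4),round(o['grip_force'],1),round(o['time_s'],1))
    servo_line([x,y,hover]); return psi
E
python3 - <<'E'
from h import *
pick(.448,-.036,1.536)
psi=.066; p=np.array([.503,-.13])
reach([*p,.12],down(psi)); servo_line([*p,.06]); o=get_obs(); print(o['finger_gap'],o['eef_pos'],o['joint_pos'].round(2),o['time_s'])
b=[snap('top'),snap('side')]
A=cv2.resize(b[0]['frame'][130:260,240:400],None,fx=3,fy=3)[:,:,::-1]; B=cv2.resize(b[1]['frame'][150:330,260:440],None,fx=3,fy=3)[:,:,::-1]
import pickle; pickle.dump(b,open('b.pkl','wb'))
C=np.zeros((540,1020,3),np.uint8); C[:390,:480]=A; C[:,480:1020]=B; cv2.imwrite('pics/held.png',cv2.resize(C,None,fx=.78,fy=.78))
E
```

```text
picked False [ 0.4481 -0.036   0.0028] 0.0183 58.9 5.5
0.018056097768006523 [ 0.50325043 -0.12993935  0.0604031 ] [-0.34  0.54  1.86  0.    0.74  1.16] 8.2
```

View pics/held.png

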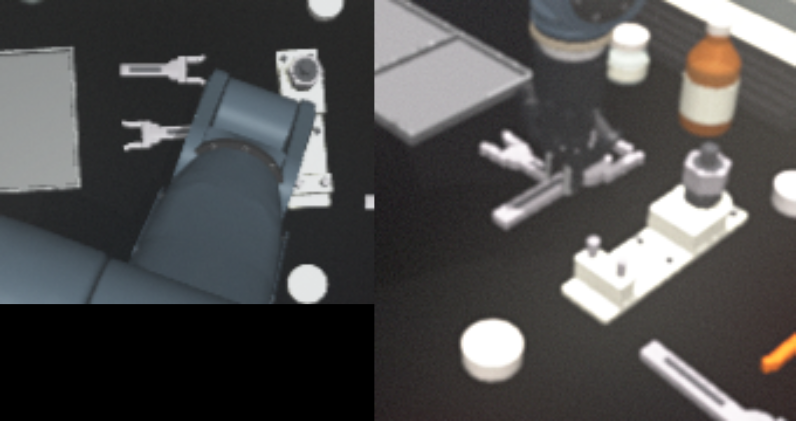

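```bash
cat > m2.py <<'E'
from fit import *
import pickle
im=pickle.load(open('b.pkl','rb'))[1]; z0=.0576
full=[box(-.095,.02,-.01,.01,z0,z0+.012)]; reg=box(-.11,-.035,-.025,.025,z0,z0+.012)
p0=np.array([.505,-.127,.066])
uv=w2p(im,trans(reg,p0)); roi=[*np.floor(uv.min(0)-4).astype(int),*np.ceil(uv.max(0)+4).astype(int)]
m=np.zeros(((roi[3]-roi[1])*S,(roi[2]-roi[0])*S),np.uint8); cv2.fillConvexPoly(m,cv2.convexHull(((uv-[roi[0]-.5,roi[1]-.5])*S).astype(int)),1)
o=cv2.resize(obs(im,'steel')[roi[1]:roi[3],roi[0]:roi[2]].astype(np.float32),None,fx=S,fy=S)
for fy in (1,0):
    cost=lambda q:(((render(im,full,np.array([q[0],q[1],q[2] if fy else .066]),roi)-o)**2)*m).sum()/m.sum()
    r=minimize(cost,p0,method='Nelder-Mead',options=dict(initial_simplex=[p0,p0+[.008,0,0],p0+[0,.008,0],p0+[0,0,.05]],xatol=1e-5)); print(r.x,r.fun)
b=cv2.resize(im['frame'][roi[1]:roi[3],roi[0]:roi[2]],None,fx=8,fy=8)[:,:,::-1].copy()
for P in full: cv2.polylines(b,[((cv2.convexHull(w2p(im,trans(P,[*r.x[:2],.066])).astype(np.float32))-[roi[0]-.5,roi[1]-.5])*8).astype(int)],True,(0,0,255))
cv2.imwrite('pics/tail.png',b)
E
python3 m2.py
```

```text
[ 0.50697625 -0.1281848   0.0751449 ] 0.010977170540150091
[ 0.50756435 -0.12874682  0.06799505] 0.010644049138341317
```

View pics/tail.png

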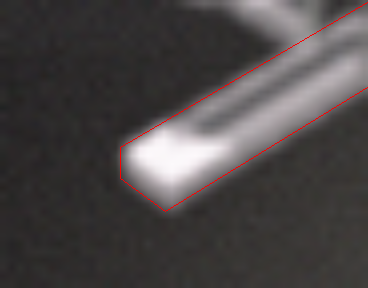

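Side-camera lateral bias is about +1.5 mm, so the post axis is at about (0.6245, -0.225) with yaw 0.065. Now lowering between the pins and sliding on.

```bash
cat >> h.py <<'E'
POSTP=np.array([.6245,-.225]); PY=.065; U=np.array([np.cos(PY),np.sin(PY)]); V=np.array([-U[1],U[0]])
def onpost(a,b=0): return POSTP+a*U+b*V
def st():
    o=get_obs(); d=o['eef_pos'][:2]-POSTP; return 't%.1f post(%.4f %.4f) z%.4f F%s T%s gap%.4f grip%.0f'%(o['time_s'],d@U,d@V,o['eef_pos'][2],o['contact_force'].round(1),o['wrist_torque'].round(2),o['finger_gap'],o['grip_force'])
E
python3 - <<'E'
from h import *
a=onpost(-.130)
servo_line([*get_obs()['eef_pos'][:2],.125]); reach([*a,.125],down(PY)); print(st())
print(servo_line([*a,.0445],vel=.08,f_stop=8)); print(st())
E
```

```text
t9.4 post(-0.1308 -0.0004) z0.1237 F[-0.1  0.5 -3.8] T[0.02 0.02 0.07] gap0.0180 grip59
False
t10.5 post(-0.1297 -0.0002) z0.0450 F[-0.2 -0.8 -3.5] T[ 0.09  0.08 -0.01] gap0.0182 grip59
```

```bash
python3 - <<'E'
from h import *
for x in (-.11,-.09,-.07):
    s=servo_line([*onpost(x),.0445],vel=.04,f_stop=12); print(s,st())
    if s: break
im=snap('side'); cv2.imwrite('pics/on.png',cv2.resize(im['frame'][190:300,320:440],None,fx=5,fy=5)[:,:,::-1])
E
```

```text
False t11.2 post(-0.1101 0.0001) z0.0444 F[-0.5 -0.1 -2.9] T[0.05 0.03 0.03] gap0.0183 grip59
False t11.8 post(-0.0901 0.0001) z0.0444 F[-0.9  0.4 -3. ] T[-0.01 -0.01 -0.02] gap0.0179 grip59
True t12.2 post(-0.0784 0.0007) z0.0434 F[-0.6 -1.7 -3.3] T[ 0.02 -0.01  0.01] gap0.0180 grip59
```

View pics/on.png

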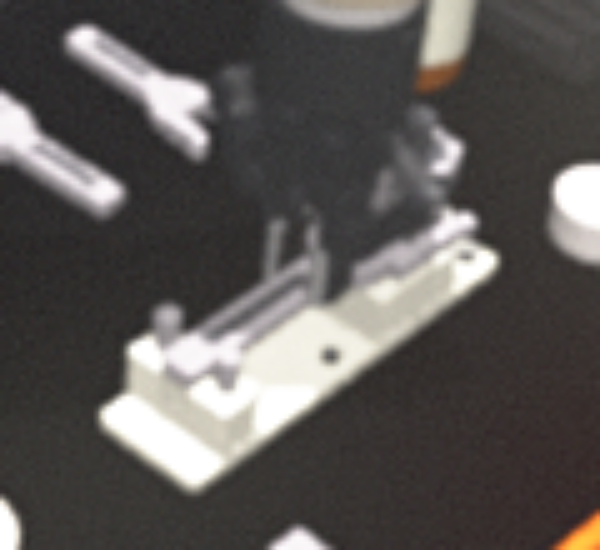

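The handle lies between the pins and the head is round the adjuster; it stopped by contact about 3 mm short of my estimate. One more gentle push, then release and go to the nut.

```bash
python3 - <<'E'
from h import *
s=servo_line([*onpost(-.073),.0435],vel=.03,f_stop=25); print(s,st())
set_gripper(.045); print(st())
e=get_obs()['eef_pos'];servo_line([e[0],e[1],.15]); print(st())
n=onpost(0); psi=PY-.25+np.pi/2+np.pi/3
set_gripper(.085); reach([*n,.17],down(psi)); print(st(),get_obs()['joint_pos'].round(2))
im=snap('side'); cv2.imwrite('pics/on2.png',cv2.resize(im['frame'][190:300,320:440],None,fx=5,fy=5)[:,:,::-1])
E
```

```text
True t12.5 post(-0.0781 0.0007) z0.0429 F[-3.3 -0.5  7.1] T[-0.24  0.52  0.01] gap0.0181 grip60
t12.9 post(-0.0787 0.0012) z0.0419 F[ 0.5 -0.4 -0.2] T[-0.03 -0.02  0.04] gap0.0450 grip0
t13.7 post(-0.0792 0.0015) z0.1492 F[ 0.4 -0.1  0. ] T[-0.04 -0.01 -0.  ] gap0.0448 grip0
t16.2 post(-0.0001 0.0000) z0.1699 F[0.2 1.1 0.3] T[ 0.   -0.03  0.05] gap0.0851 grip0 [-0.42  0.62  1.39 -0.    1.14 -1.28]
```

View pics/on2.png

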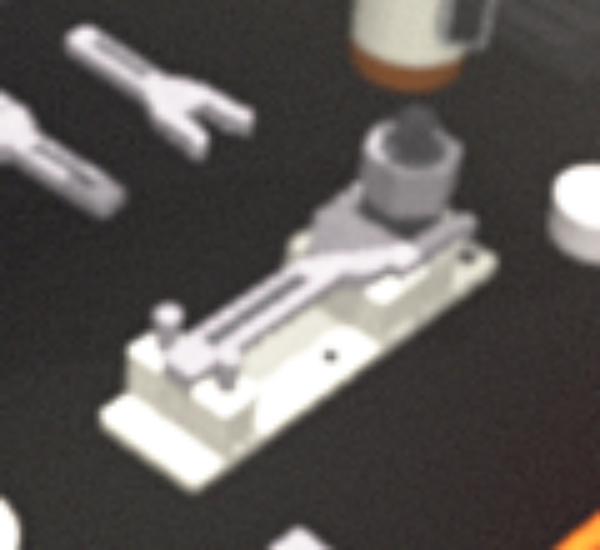

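```bash
sed -i 's/POSTP=np.array(\[.6245,-.225\])/POSTP=np.array([.6218,-.2245])/' h.py; python3 - <<'E'
from h import *
n=onpost(0); psi=PY-.25+np.pi/2+np.pi/3
reach([*n,.17],down(psi)); print(servo_line([*n,.064],f_stop=8),st())
set_gripper(0); print(st())
E
```

```text
False t17.4 post(0.0006 -0.0003) z0.0650 F[-0.  -0.4  0.2] T[-0.02  0.05  0.  ] gap0.0852 grip0
t17.8 post(0.0010 0.0004) z0.0652 F[1.6 4.2 6.2] T[ 0.72 -0.3  -0.07] gap0.0414 grip58
```

```bash
python3 - <<'E'
from h import *
q=np.array(get_obs()['joint_pos'])
for i in range(21):
    q[5]+=.1; move_j(q); o=get_obs(); print(i,o['joint_pos'][5].round(3),'err',(q[5]-o['joint_pos'][5]).round(4),'T',o['wrist_torque'].round(2),'tau6',o['tau'][5].round(2),'F',o['contact_force'].round(1),'gap',o['finger_gap'].round(4))
    if abs(o['wrist_torque'][2])>1.2 : break
print(st())
E
```

```text
Traceback (most recent call last):
AttributeError: 'float' object has no attribute 'round'
```

```bash
python3 - <<'E'
from h import *
q=np.array(get_obs()['joint_pos']); print(q[5])
for i in range(21):
    q[5]+=.1; move_j(q); o=get_obs(); print(i,'%.3f err %.4f tau6 %.2f gap %.4f'%(o['joint_pos'][5],q[5]-o['joint_pos'][5],o['tau'][5],o['finger_gap']),'T',np.round(o['wrist_torque'],2),'F',np.round(o['contact_force'],1))
    if abs(o['wrist_torque'][2])>1.2 : break
print(st())
E
```

```text
-1.1812996888578222
0 -1.086 err 0.0043 tau6 0.42 gap 0.0411 T [-0.01 -0.1  -0.08] F [ 0.4  0.3 -1. ]
1 -0.986 err 0.0051 tau6 0.43 gap 0.0412 T [ 0.03 -0.04 -0.03] F [ 0.8  0.3 -1. ]
2 -0.887 err 0.0054 tau6 0.43 gap 0.0411 T [ 0.01 -0.08 -0.09] F [ 0.8  0.4 -1.5]
3 -0.787 err 0.0056 tau6 0.43 gap 0.0412 T [ 0.01 -0.05 -0.04] F [ 0.5  0.2 -1.9]
4 -0.687 err 0.0057 tau6 0.43 gap 0.0413 T [ 0.01  0.02 -0.13] F [ 1.   0.5 -1.7]
5 -0.587 err 0.0057 tau6 0.43 gap 0.0413 T [ 0.04  0.02 -0.05] F [ 0.9 -0.2 -1.1]
6 -0.487 err 0.0057 tau6 0.43 gap 0.0414 T [ 0.06  0.02 -0.09] F [-0.4 -0.9 -1.8]
7 -0.387 err 0.0057 tau6 0.43 gap 0.0409 T [ 0.04 -0.03 -0.09] F [ 0.7  1.  -1.4]
8 -0.287 err 0.0057 tau6 0.43 gap 0.0414 T [ 0.1  -0.05 -0.08] F [ 1.  -0.4 -1.8]
9 -0.187 err 0.0057 tau6 0.43 gap 0.0409 T [ 0.07 -0.03 -0.05] F [ 1.6  0.2 -0.7]
10 -0.087 err 0.0057 tau6 0.43 gap 0.0413 T [ 0.03 -0.03 -0.09] F [-0.2  0.3 -1.5]
11 0.013 err 0.0057 tau6 0.43 gap 0.0414 T [ 0.04 -0.04 -0.06] F [ 1.2  0.9 -1.4]
12 0.113 err 0.0057 tau6 0.43 gap 0.0409 T [ 0.01 -0.07 -0.04] F [ 0.9  0.2 -2.7]
13 0.213 err 0.0057 tau6 0.43 gap 0.0418 T [-0.05 -0.07 -0.11] F [ 0.6  1.1 -2.4]
14 0.313 err 0.0057 tau6 0.43 gap 0.0416 T [ 0.01 -0.1  -0.1 ] F [ 0.6  0.5 -1.8]
15 0.413 err 0.0057 tau6 0.43 gap 0.0412 T [-0.01 -0.11 -0.1 ] F [ 0.5  0.5 -2.1]
16 0.513 err 0.0057 tau6 0.43 gap 0.0409 T [-0.02 -0.1  -0.1 ] F [ 0.8  0.8 -2. ]
17 0.613 err 0.0058 tau6 0.43 gap 0.0414 T [-0.04 -0.06 -0.11] F [ 0.7 -0.2 -2.6]
18 0.713 err 0.0059 tau6 0.60 gap 0.0412 T [-0.07 -0.06  0.1 ] F [ 0.9 -0.9 -2.2]
19 0.812 err 0.0069 tau6 1.93 gap 0.0414 T [-0.18 -0.04  1.57] F [ 1.1 -1.1 -1.7]
t23.1 post(0.0011 0.0004) z0.0654 F[ 1.1 -1.1 -1.7] T[-0.18 -0.04  1.57] gap0.0414 grip70
```

The nut turned about 2 rad at a steady 0.43 N m and then hit the stop, so it is tight. Now I release it, pull the spanner back and put it in the tray.

```bash
cat >> h.py <<'E'
TP=np.array([.5595,.290]); TY=.065; TU=np.array([np.cos(TY),np.sin(TY)]); TV=np.array([-TU[1],TU[0]])
def place(row,x,dz=.0028,hover=.1,dy=0):
    p=TP+TV*((.0755 if row=='long' else -.108)+dy)+TU*x
    psi=best_psi(*p,TY+np.pi/2)
    reach([*p,hover],down(psi)); print('over',st())
    s=servo_line([*p,.005+dz+.0005],vel=.1,f_stop=10); print('low',s,st())
    set_gripper(.045); servo_line([*p,hover]); 
E
python3 - <<'E'
from h import *
sleep(.4); set_gripper(.085); e=get_obs()['eef_pos']; servo_line([e[0],e[1],.16]); set_gripper(.045)
a=onpost(-.075,0.001); reach([*a,.12],down(PY)); s=servo_line([*a,.043],f_stop=8); print(s,st())
set_gripper(0); print(st())
for x in (-.1,-.128):
    print(servo_line([*onpost(x,.001),.0437],vel=.06,f_stop=20),st())
e=get_obs()['eef_pos']; servo_line([e[0],e[1],.13]); print(st())
im=snap('side'); cv2.imwrite('pics/off.png',cv2.resize(im['frame'][170:300,300:440],None,fx=4,fy=4)[:,:,::-1])
E
```

```text
False t26.4 post(-0.0742 0.0007) z0.0438 F[-0.5  0.3 -0.9] T[-0.01 -0.02  0.01] gap0.0451 grip0
t26.7 post(-0.0744 0.0008) z0.0444 F[-1.1  2.   6.2] T[ 0.25  0.15 -0.03] gap0.0178 grip59
False t27.3 post(-0.1005 0.0008) z0.0444 F[-5.9  0.3  9.9] T[-0.    0.96  0.02] gap0.0183 grip60
False t27.9 post(-0.1282 0.0005) z0.0444 F[-1.1 -1.9  8.3] T[-0.17  0.16 -0.02] gap0.0177 grip60
t28.6 post(-0.1290 0.0009) z0.1289 F[-0.7  0.5 -3.5] T[ 0.05  0.   -0.02] gap0.0179 grip59
```

View pics/off.png

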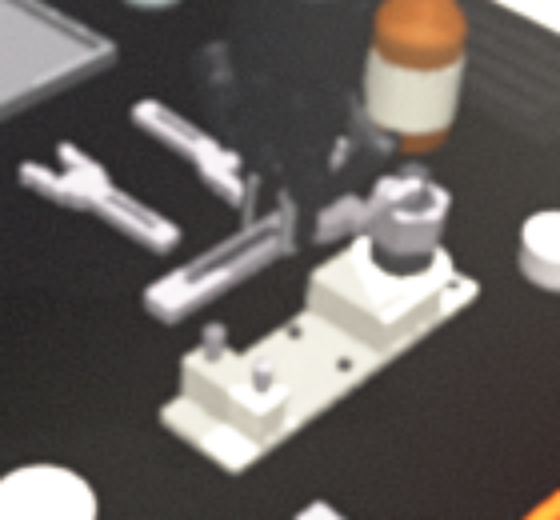

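The spanner is free and held between the fingers; post and nut are upright. Placing it, then long B.

```bash
python3 - <<'E'
from h import *
e=get_obs()['eef_pos']; servo_line([e[0],e[1],.2]); place('long',-.045,hover=.12)
e=get_obs()['eef_pos']; servo_line([e[0],e[1],.2])
pick(.4467,-.412,-1.553,hover=.2); print(st())
place('long',.045,hover=.2)
E
sed -i 's/^J=.*/J=[("A",spanner(1,.005),"x",(0,0,0))]/' m1.py
cat > chk.py <<'E'
from h import *
import sys
b=get_image('top'); s=get_image('side')
A=cv2.resize(b['frame'][130:260,150:400],None,fx=3,fy=3)[:,:,::-1]; B=cv2.resize(s['frame'][130:290,200:440],None,fx=3,fy=3)[:,:,::-1]
cv2.imwrite(f'pics/{sys.argv[1]}t.png',A); cv2.imwrite(f'pics/{sys.argv[1]}s.png',B)
import pickle; pickle.dump([b,s],open('b.pkl','wb'))
E
python3 - <<'E'
from h import *
reach([.35,.1,.3],down(np.pi/2))
print(st())
E
python3 chk.py c1
```

```text
over t31.4 post(-0.0732 0.5922) z0.1202 F[-0.4  0.1 -3.2] T[-0.03  0.    0.02] gap0.0177 grip59
low True t32.5 post(-0.0743 0.5926) z0.0094 F[-1.1 -1.2  6.2] T[-0.08  0.19 -0.  ] gap0.0182 grip60
picked False [ 0.4469 -0.4122  0.0028] 0.0182 59.5 39.2
t40.7 post(-0.1872 -0.1754) z0.1991 F[ 0.   0.2 -3. ] T[ 0.02  0.04 -0.01] gap0.0183 grip59
over t43.5 post(0.0166 0.5921) z0.2000 F[-0.7 -0.8 -3.1] T[-0.   -0.03 -0.01] gap0.0180 grip59
low False t45.6 post(0.0165 0.5931) z0.0088 F[ 0.2 -0.2 -3.1] T[-0.03  0.    0.  ] gap0.0182 grip59
t48.8 post(-0.2494 0.3417) z0.3000 F[ 0.1 -0.3 -1.2] T[-0.   -0.03  0.03] gap0.0451 grip0
```

View pics/c1s.png

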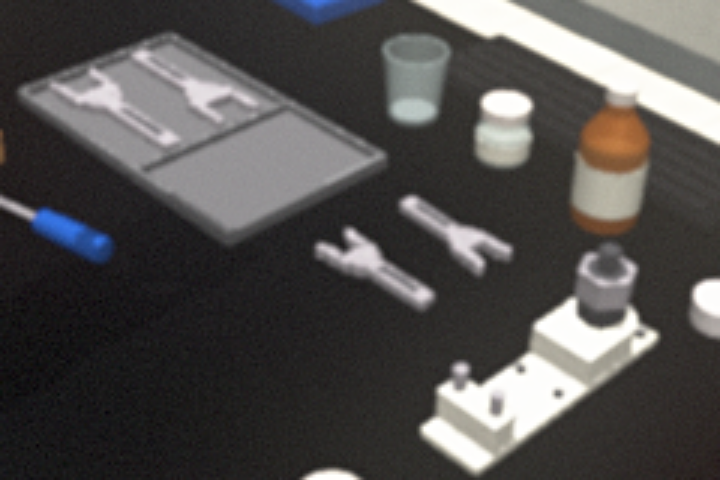

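Both long ones lie flat in the long row. The shorts are at about (458,235) and (373,265) in the crop; I refit them before picking.

```bash
cat > sh.py <<'E'
from fit import *
import sys
def find(p0,im):
    p,c=fit([im],spanner(0),'steel',(p0[0]+.0035,p0[1]+.0015,p0[2])); p[:2]-=[.0035,.0015]; print(p,c); return p
im=snap('side')
if __name__=='__main__':
    D=find((.548,-.028,1.637),im); C=find((.643,-.022,-1.566),im)
    if max(np.hypot(D[0]-.548,D[1]+.028),np.hypot(C[0]-.643,C[1]+.022))>.012: sys.exit('moved')
    pick(*D,hover=.15); place('short',-.035,hover=.15)
    reach([.35,.1,.3],down(np.pi/2))
    C=find(C,snap('side'))
    pick(*C,hover=.15); place('short',.035,hover=.15)
    reach([.3,.1,.3],down(np.pi/2)); print(st())
E
python3 sh.py; python3 chk.py c2
```

```text
[ 0.5482 -0.027   1.6374] 0.306
[ 0.643  -0.0205 -1.5669] 0.296
picked False [ 0.5486 -0.027   0.0028] 0.0162 59.2 51.8
over t53.8 post(-0.0637 0.4085) z0.1496 F[-0.5 -0.1 -1.4] T[ 0.   -0.07 -0.02] gap0.0159 grip59
low False t55.3 post(-0.0634 0.4095) z0.0088 F[-1.  -0.2 -1.3] T[-0.03  0.04  0.  ] gap0.0161 grip59
[ 0.6432 -0.0207 -1.5681] 0.06
picked False [ 0.6436 -0.0207  0.0029] 0.0165 59.6 60.9
over t62.9 post(0.0066 0.4084) z0.1498 F[-0.2 -0.2 -1.6] T[ 0.02 -0.   -0.01] gap0.0161 grip59
low False t64.5 post(0.0066 0.4095) z0.0089 F[ 0.2  0.6 -2.1] T[-0.   -0.02  0.03] gap0.0162 grip59
t67.2 post(-0.2994 0.3448) z0.2999 F[ 0.5 -0.3 -0.1] T[ 0.   -0.04  0.03] gap0.0451 grip0
```

View pics/c2s.png

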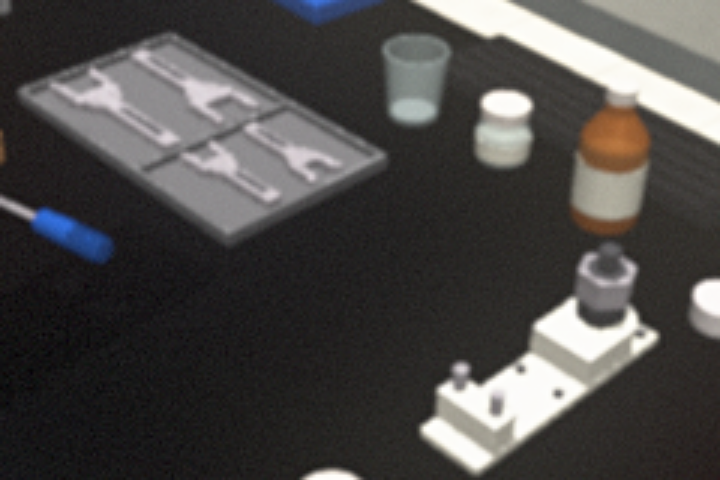

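All four are in. I check the placement numerically and take one full top view for a possibly hidden fifth spanner.

```bash
sed -i "s/'tray':60}/'tray':60,'hi':150}/; s/(hi-t\*.5)\/t/(hi-t+25)\/50/" fit.py; python3 - <<'E'
from fit import *
reach([.3,-.15,.3],down(np.pi/2))
t=snap('top','full'); s=snap('side')
print(fit([t],TRAY,'tray',(.5593,.2864,.065)), fit([s],TRAY,'tray',(.5636,.2925,.065)))
def loc(p,T): 
    d=np.array(p[:2])-T[:2]; c,n=np.cos(T[2]),np.sin(T[2]); return (c*d[0]+n*d[1]).round(4),(-n*d[0]+c*d[1]).round(4),round(p[2]-T[2],3)
for nm,L,x,yw in [('A',1,-.045,1),('B',1,.045,-1),('D',0,-.035,1),('C',0,.035,-1)]:
    r=.0755 if L else -.108
    for im,T in ((t,(.5600,.2868,.065)),(s,(.5636,.2925,.065))):
        c,n=np.cos(.065),np.sin(.065)
        p,cst=fit([im],spanner(L,.005),'hi',(T[0]+c*x-n*r,T[1]+n*x+c*r,.065+yw*np.pi/2))
        l=loc(p,T); print(nm,'row x %.4f y %.4f dyaw %.3f'%(l[0],l[1]-r,l[2]),cst)
E
```

```text
(array([0.5591, 0.2865, 0.0658]), np.float64(0.008)) (array([0.5635, 0.2917, 0.0623]), np.float64(0.337))
A row x -0.0465 y -0.0045 dyaw 1.529 0.493
A row x -0.0639 y -0.0072 dyaw 1.623 0.56
B row x 0.0471 y 0.0030 dyaw -1.568 0.307
B row x 0.0323 y -0.0974 dyaw -1.956 0.652
D row x -0.0436 y -0.0092 dyaw 1.908 0.735
D row x -0.0388 y -0.0183 dyaw 2.468 0.709
C row x 0.0145 y -0.0004 dyaw -1.412 0.553
C row x -0.0015 y -0.0245 dyaw -0.440 0.689
```

View pics/full.png

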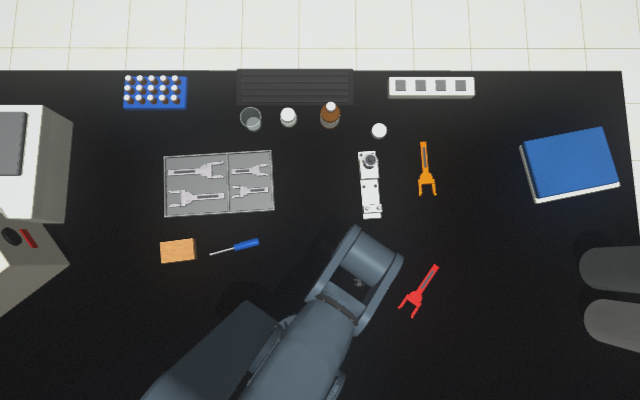

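The full top view shows longs at (196,170) and (196,197), centred in the long row (164–229). The shorts at (251,170) and (251,190) are centred in the short row (229–273). No further steel spanner is visible and the bystanders are unmoved. The numeric fits are unreliable at the low contrast on the tray, so I rely on the picture.

```bash
python3 -c "
from h import *
print(st()); print(job_done())"
```

```text
t68.5 post(-0.3159 0.0961) z0.3000 F[-0.1  1.   0.6] T[ 0.01 -0.02 -0.05] gap0.0449 grip0
the job is handed in; nothing more can be done
None
```

I tightened the locknut to its stop with a long spanner holding the adjuster, put both long and both short steel spanners in their tray rows, and handed the job in at about 68 s; no verdict was returned.

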